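# Sort the shared tools and shakers back to their stations

### The arm

A 7-joint arm with a two-finger parallel gripper is mounted at the origin on a cart in front of the work surface, level with it; the furniture and walls round the work are solid. World frame = base frame: x ahead of the robot, y to its left, z up, the work surface at z = 0. Lengths are in mm, angles in degrees, forces in N, time in s.
With the tool pointing down it reaches from about 400 to 850 mm from the base axis. Payload 10.4 kg.
Tool frame: the origin (TCP) lies between the finger pads; the fingertips stand 14 mm ahead of it and the grasp point (between the pads) lies 5 mm behind it; z points along the fingers, y is the line along which they close (so a half turn about z gives the same grasp; the last joint's range is limited). The gripper opens to 87 mm and grips with 3 to 60 N. Pads are 19 mm wide; open, the fingers measure 117 mm over their backs; the gripper's body (75 mm by 190 mm) begins 51 mm behind the grasp point.
Start: joints at [-64.607, 19.034, -3.707, 83.658, 1.238, 77.344, -5.071], TCP at [280.702, 558.442, 236.576] pointing down, gripper open.
Joint ranges: [-148.97, 148.97], [-28.65, 121.19], [-84.17, 76.75], [9.2, 138.47], [-72.65, 252.65], [3.7, 117.97], [-149.18, 149.18]. Speed limits (degrees/s): [127.2, 127.2, 159.86, 159.86, 180, 180, 180].

### API

Orientations are given as a 3x3 rotation matrix whose columns are the frame's x, y, z axes.
In Python, from cell import telemetry, imaging, ticket gives the robot as it stands.
- The arm moves only by the tool servo_tool, never from a script. Its argument "plan" is a list that holds one entry, the list of rows, each a list of 7 numbers: the shift along the world's x, y, z in m, then the turn, a rotation vector about the world's x, y, z in rad, then the opening, from 0 (shut) to 1 (fully open). A call has 1 to 8 rows; each row is the pose to reach, as a shift and turn from the pose commanded when the call began; what a row does not reach only later rows make up. A row lasts 1/12 s, in which the tool goes at most 41.7 mm and 7.16 degrees, less where a joint would pass 70% of its speed; a pose out of reach is approached as far as the arm can. A call with a gripper value outside its range is refused whole. The fingers move at their own pace and stop on an object; the grip force is fixed at half the most. Time passes only in rows, so rows that repeat a pose let the fingers close. It gives the time, the measured TCP pose, the force, the opening and the grip force at its end, in the units of the state.
- telemetry.state(): the state, without advancing time (a new reading comes with each control period).
- imaging.get_image(name): name is "side" or "top" or "wrist"; returns (picture, depth): 400x640x3 uint8, red, green, blue; 400x640 float32, mm along the optical axis (not along the pixel's ray), 0 where there is no reading.
- imaging.calibration(name): a dict with "K" (3x3 intrinsics, pixels), "extrinsics" (4x4, takes a point from world to camera coordinates); the wrist camera has in their place "mount" (4x4, takes a point from camera to tool coordinates, whose origin is the TCP and whose axes are the flange's). Camera axes: x right, y down, z forward; pixel columns grow to the right and rows downward; lengths in mm; the calibration is good to about 2 mm. A picture is of the moment at which its call begins: read the wrist's pose just before it. calibration takes no time and is no camera call.
- ticket.hand_in(): hands the job in; it is judged then, once.
Trained networks look in the newest picture that a camera, given by its name, has taken for a name from the list of things; names that differ only in an ending like _2 or _b are one class to them, and where a whole thing is asked for, a point or a joint stands for the part that bears it (a point fixed in the world has none). Each returns a list of dicts, best first, with "p" (0 to 1); they miss things now and then, are a little off and sometimes report something else, mostly with a low value. They report only what shows in the picture. A call takes as long as a camera call. They do not tell look-alikes from the thing itself.
- imaging.boxes_of(thing, camera): "location" ([column, row] in pixels, amid what is visible of it).
- imaging.regions_of(thing, camera): "region" (400x640 bool, what is visible of it) and "location" ([column, row] in pixels, amid what is visible of it).
The state is a dict: "time_s": time; "q": joint angles; "qvel": joint speeds; "effort": joint torques, N m; "tool_pos": TCP position; "eef_rot": TCP orientation; "contact_force": force on the tool from outside, world axes, zero at the start; "ft_torque": the same for the moment, N m; "grip_width": finger opening in mm; "grip_force": force on a finger pad.
Only numpy, scipy, OpenCV 4.12 (cv2) and the standard library are available. Lean on these libraries where they do the work, as an engineer would, in place of code of your own. Each camera call takes 0.05 s, during which the arm holds its last target. There are 200 camera calls.

### The job

Put the mixed things on the counter in front of you back where each kind belongs. The two topping shakers go in the wooden condiment caddy, the taller cinnamon jar in the bay beside the raised board and the shorter cocoa shaker in the other bay; the espresso gear goes in the steel tray, the coffee tamper in the wide bay and the shot glass in the narrow one; and the wooden hand stamp goes on the middle of the closed ink pad tin. Leave everything standing upright the way it stood, flat on its floor and let go.

Things in the scene. Friction and masses are not known exactly. Their poses are not given: they have to be found in the camera images.
- cinnamon_jar: Cinnamon jar: the taller of the two topping shakers, round glass spice jar with a flat-topped red cap, 44 mm across, 105 mm high. Loose, stands upright at the start; origin at the centre of its underside, z up. Grip it round the cap or upper body.
- cocoa_shaker: Cocoa shaker: the shorter topping shaker, round clear body with a domed, perforated grey metal top, 44 mm across, 90 mm high (the wider jar with a flat grey lid at the back is another thing and stays). Loose, stands upright at the start; origin at the centre of its underside, z up. Grip it round the upper body.
- tamper: Coffee tamper: round steel foot 58 mm across with a round turned wooden handle on the centre line, 83 mm high in all; the handle is 39 mm across at its thickest, 70 mm above the underside, and narrows below to about 20 mm. Loose, stands upright at the start; origin at the centre of its underside, z up. 
- shot_glass: Shot glass, mouth up: small clear tapered tumbler, 47 mm across at the rim, narrower at the foot, 58 mm high. Loose, stands upright at the start; origin at the centre of its underside, z up. 
- loyalty_stamp: Hand stamp: oblong wooden foot 28 mm (x) by 38 mm (y) with a round turned wooden handle on its centre, 69 mm high; smaller than the tamper and without steel (a like one at the far left back of the counter is not meant). Loose, stands upright at the start; origin at the centre of its underside, z up. The handle is 27 mm across at its thickest, 56 mm above the underside, and narrows below to about 18 mm.
- caddy: Dark wooden condiment caddy, fixed, 154 (x) by 84 mm (y); origin at the centre of its underside. A raised board 68 mm high with a hand slot stands across its +x end, away from the robot; other walls are 22 mm high, 6 thick. Two open bays, each 66 (x) by 72 mm (y), floor 6 mm up: the one beside the board centred at x = +34 mm, the other at x = -38 mm, both y = 0. Turned up to 0.2 rad.
- espresso_tray: Low steel tray with black rubber floor, fixed, 161 (x) by 92 mm (y); origin at the centre of its underside. Rims and cross wall 18 mm high, 5 thick. Two open bays, floor 6 mm up: the wide one, 82 by 82 mm, centred at x = -34.5 mm, the narrow one, 64 (x) by 82 mm (y), at x = +43.5 mm, both y = 0. Its +x points towards the robot within 0.2 rad, so the narrow bay is the nearer.
- ink_pad: Closed flat dark ink pad tin lying on the worktop among the other things (not the like one at the far left back of the counter), fixed, 55 mm (x) by 79 mm (y), 12 mm high; origin at the centre of its underside, its flat top is 12 mm above that.
Mind the look-alikes: they are no part of the job. Of the things shaped like the loyalty_stamp, the wooden one is meant.

How it is judged:
By the outcome, as a careful person would: the job done as asked, in the order asked, and still so for the second after the job is handed in, with the robot touching nothing.
It also fails if it takes over 136 s, if anything falls off the work surface, if the arm or the gripper's body presses on something with over 40 N, if the wrist force passes 120 N, or if a joint passes its speed limit or range.

## Working session

There is one attempt and no reset: what is moved stays moved. The work goes in short steps, Python scripts to look and compute and a tool call to move; the robot and the scene stay as the last step left them, time stands still between calls to the robot, and variables do not carry over. Pictures are saved under pics/ and viewed, at most 14 in all, crops included, and the job is handed in when it is done.

Besides the shell and the picture viewer there is one more tool, called after "Call:" as a command line: name --argument value ..., lists and objects as JSON in quotes. servo_tool: Moves the arm, as the interface text tells. Its arguments: {"type":"object","properties":{"plan":{"type":"array"}},"required":["plan"]}

```bash
ls; mkdir -p pics
python3 - <<'E'
from cell import telemetry, imaging
import cv2,numpy as np
s=telemetry.state();print(s)
for n in("top","side","wrist"):
    p,d=imaging.get_image(n);cv2.imwrite(f"pics/{n}0.png",p[:,:,::-1]);np.save(f"pics/{n}0.npy",d)
    c=imaging.calibration(n);print(n,{k:np.round(v,3).tolist() for k,v in c.items()})
E
```

```text
pics
{'time_s': 0.0, 'q': array([-64.60798556,  19.06992456,  -3.70852853,  83.70441383,
         1.23599115,  77.34253484,  -5.07141302]), 'qvel': array([ 0.01492035,  0.04945269, -0.00949954, -0.01654401,  0.08336914,
       -0.13658336, -0.01001996]), 'effort': array([-5.54921171e-04, -6.23250389e+01,  2.45233392e-02, -3.89905787e+01,
       -6.12738566e-02,  3.97011079e-02,  1.24910630e-04]), 'tool_pos': array([280.5198893 , 558.11580904, 235.78958114]), 'eef_rot': array([[-8.93485839e-01,  4.49090990e-01, -5.80825641e-04],
       [ 4.49091365e-01,  8.93485015e-01, -1.21400290e-03],
       [-2.62387572e-05, -1.34553818e-03, -9.99999094e-01]]), 'contact_force': array([1.05835465, 1.19357496, 0.6783215 ]), 'ft_torque': array([-0.01715979, -0.04072637,  0.043024  ]), 'grip_force': 0.0, 'grip_width': 87.23778888204941}
top {'K': [[514.52, 0.0, 320.867], [0.0, 514.52, 193.028], [0.0, 0.0, 1.0]], 'extrinsics': [[0.4, -0.917, 0.011, -201.167], [-0.713, -0.318, -0.625, 452.871], [0.576, 0.242, -0.78, 1280.719], [0.0, 0.0, 0.0, 1.0]]}
side {'K': [[465.444, 0.0, 324.635], [0.0, 465.444, 195.096], [0.0, 0.0, 1.0]], 'extrinsics': [[0.919, -0.394, -0.023, -493.425], [-0.247, -0.529, -0.812, 200.78], [0.308, 0.752, -0.583, 1191.326], [0.0, 0.0, 0.0, 1.0]]}
wrist {'K': [[305.392, 0.0, 318.737], [0.0, 305.392, 198.422], [0.0, 0.0, 1.0]], 'mount': [[0.001, -0.962, -0.274, 75.523], [1.0, 0.001, 0.001, -0.165], [-0.001, -0.274, 0.962, -148.523], [0.0, 0.0, 0.0, 1.0]]}
```

View pics/top0.png

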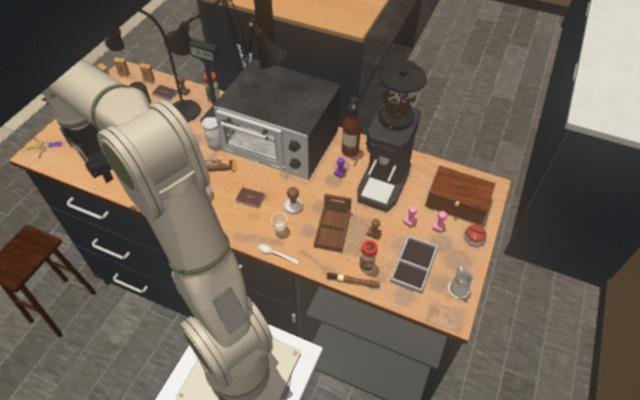

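View pics/side0.png

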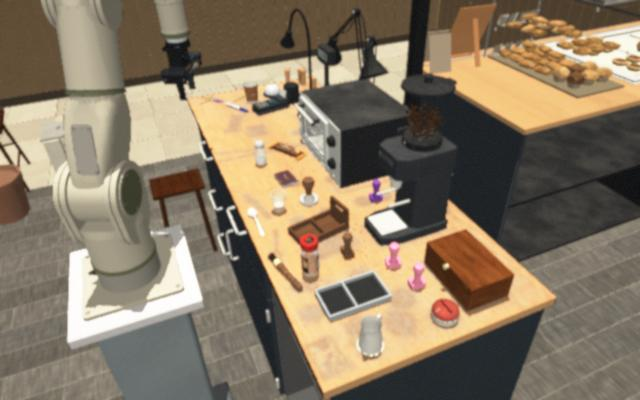

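```bash
cat > h.py <<'E'
import numpy as np,cv2
from cell import telemetry,imaging
NAMES=["cinnamon_jar","cocoa_shaker","tamper","shot_glass","loyalty_stamp","caddy","espresso_tray","ink_pad"]
def ext(cam,s=None):
    c=imaging.calibration(cam)
    if cam!="wrist": return c["K"],np.linalg.inv(c["extrinsics"])
    s=s or telemetry.state(); T=np.eye(4);T[:3,:3]=s["eef_rot"];T[:3,3]=s["tool_pos"]
    return c["K"],T@c["mount"]
def cloud(cam,d,s=None):
    K,T=ext(cam,s);v,u=np.mgrid[:400,:640]
    P=np.stack([(u-K[0,2])/K[0,0]*d,(v-K[1,2])/K[1,1]*d,d],-1)@T[:3,:3].T+T[:3,3]
    P[d<=0]=np.nan
    return P
def onplane(cam,px,z,s=None):
    K,T=ext(cam,s);r=T[:3,:3]@np.linalg.inv(K)@[px[0],px[1],1.]
    return T[:3,3]+r*(z-T[2,3])/r[2]
E
python3 - <<'E'
from h import *
for cam in("top","side"):
    d=np.load(f"pics/{cam}0.npy");P=cloud(cam,d)
    for n in NAMES:
        for r in imaging.regions_of(n,cam)[:3]:
            if r["p"]<.2: continue
            q=P[r["region"]];q=q[~np.isnan(q[:,0])]
            if len(q)<5: print(cam,n,r["p"],r["location"],"nodepth");continue
            print(cam,n,round(r["p"],2),np.round(r["location"]),r["region"].sum(),"med",np.median(q,0).round(),"lo",np.percentile(q,3,0).round(),"hi",np.percentile(q,97,0).round())
E
```

```text
top cinnamon_jar 0.86 [369. 258.] 433 med [ 403. -181.   77.] lo [ 396. -199.    7.] hi [ 432. -161.  108.]
top cocoa_shaker 0.5 [206. 190.] 66 med [454. 362.  37.] lo [103.  49.   1.] hi [480. 370. 589.]
top tamper 0.63 [292. 202.] 341 med [519. 102.  20.] lo [502.  83.   5.] hi [549. 129.  84.]
top shot_glass 0.66 [276. 221.] 252 med [431. 105.  39.] lo [408.  82.  11.] hi [451. 124.  60.]
top loyalty_stamp 0.55 [375. 232.] 187 med [ 526. -160.   21.] lo [ 516. -174.   -2.] hi [ 552. -141.   70.]
top loyalty_stamp 0.55 [440. 223.] 171 med [ 630. -331.   24.] lo [ 617. -343.    7.] hi [ 649. -319.   69.]
top loyalty_stamp 0.52 [410. 217.] 180 med [ 613. -246.   23.] lo [ 601. -258.    1.] hi [ 649. -232.   68.]
top caddy 0.82 [332. 223.] 1528 med [511. -35.  10.] lo [422. -83.   1.] hi [574.   8.  67.]
top espresso_tray 0.63 [414. 264.] 1626 med [ 469. -302.    7.] lo [ 398. -344.    1.] hi [ 555. -259.   20.]
top ink_pad 0.59 [248. 201.] 416 med [497. 244.  11.] lo [472. 206.  -1.] hi [527. 282.  16.]
side cinnamon_jar 0.71 [260. 154.] 280 med [454. 366.  41.] lo [438. 356.  -3.] h
[... 747 characters left out ...]
oyalty_stamp 0.68 [374. 191.] 203 med [711.  17.  21.] lo [696.   4.  -4.] hi [731.  71.  66.]
side loyalty_stamp 0.63 [392. 262.] 306 med [ 617. -253.   17.] lo [ 602. -263.   -3.] hi [ 637. -233.   65.]
side caddy 0.77 [327. 226.] 1462 med [524. -31.  10.] lo [423. -82.  -2.] hi [577.  11.  64.]
side espresso_tray 0.57 [351. 294.] 2370 med [ 477. -303.    5.] lo [ 399. -349.   -0.] hi [ 555. -259.   17.]
side espresso_tray 0.36 [311. 198.] 363 med [524.  94.  20.] lo [503.  77.  -0.] hi [548. 117.  79.]
side ink_pad 0.53 [288. 178.] 266 med [500. 233.   9.] lo [474. 201.  -2.] hi [526. 276.  13.]
side ink_pad 0.37 [263. 153.] 276 med [455. 366.  44.] lo [439. 356.  -1.] hi [477. 455.  85.]
```

The top view shows the cinnamon jar (369,255), the caddy (333,222) with its board at the far end, the tray (414,263), tamper (293,200), shot glass (280,226), ink pad (250,198) and cocoa shaker (206,190), which is partly behind the arm.
- **Stamps:** the candidates in the top view are the wooden one (375,229), two pink ones (410,217) and (440,223), and a purple one (340,168). The wooden one fits.
- **Shaker:** in the side view, (260,153) fits. The wide jar at top (211,130) stays where it is.

I'll confirm both in a crop and fit the poses.

```bash
cat >> h.py <<'E'
def fitcirc(q,z0,z1,r):
    from scipy.optimize import least_squares
    q=q[(q[:,2]>z0)&(q[:,2]<z1)]
    f=lambda c:np.hypot(q[:,0]-c[0],q[:,1]-c[1])-(r if r else c[2])
    s=least_squares(f,[*np.median(q[:,:2],0),*([] if r else [20])],loss="soft_l1",f_scale=2)
    return s.x.round(1),len(q),round(float(np.abs(f(s.x)).mean()),1)
E
python3 - <<'E'
from h import *
im=cv2.imread("pics/side0.png")
a=cv2.resize(im[225:300,320:440],(480,300),interpolation=cv2.INTER_CUBIC);b=cv2.resize(im[125:200,230:350],(480,300),interpolation=cv2.INTER_CUBIC)
cv2.imwrite("pics/crop1.png",np.vstack([a,b]))
C={c:cloud(c,np.load(f"pics/{c}0.npy")) for c in("top","side")}
A=np.vstack([C[c].reshape(-1,3) for c in C]);A=A[~np.isnan(A[:,0])]
near=lambda x,y,R,c=None:(lambda Q:Q[np.hypot(Q[:,0]-x,Q[:,1]-y)<R])(A if c is None else C[c].reshape(-1,3))
for n,x,y,R,bands in[("cinn",414,-183,40,[(85,103,22),(30,70,22)]),("cocoa",456,369,40,[(20,65,22)]),("tamper",524,98,45,[(60,80,19),(3,20,29)]),("glass",430,103,45,[(40,57,23),(10,57,None)]),("stamp",531,-160,35,[(48,64,13.5)])]:
    for c in("top","side",None):
        q=near(x,y,R,c)
        for z0,z1,r in bands: 
            try:print(n,c,(z0,z1),fitcirc(q,z0,z1,r),"zmax",np.percentile(q[:,2],99.5).round())
            except Exception as e:print(n,c,e)
def rect(x,y,R,z0,z1,cams=("top","side",None)):
    for c in cams:
        q=near(x,y,R,c);q=q[(q[:,2]>z0)&(q[:,2]<z1)]
        m,M=np.percentile(q[:,2],[2,98]);print("  rect",c,len(q),cv2.minAreaRect(q[:,:2].astype(np.float32)),m.round(),M.round())
print("caddy");rect(500,-35,110,16,26);print("board");rect(560,-20,60,45,75)
print("tray");rect(477,-302,110,13,22)
print("pad");rect(500,244,55,8,18)
print("stampfoot");rect(533,-160,30,6,14)
E
```

```text
cinn top (85, 103) (array([ 419.5, -178.4]), 99, 3.5) zmax 109.0
cinn top (30, 70) (array([ 419.1, -178.3]), 131, 1.2) zmax 109.0
cinn side (85, 103) (array([ 420.7, -179.3]), 183, 4.2) zmax 105.0
cinn side (30, 70) (array([ 419.4, -179.5]), 222, 1.0) zmax 105.0
cinn None (85, 103) (array([ 420.1, -179. ]), 282, 4.0) zmax 109.0
cinn None (30, 70) (array([ 419.3, -179.2]), 353, 1.2) zmax 109.0
cocoa top (20, 65) (array([457.1, 382.5]), 43, 2.0) zmax 53.0
cocoa side (20, 65) (array([458.8, 382.3]), 145, 2.7) zmax 86.0
cocoa None (20, 65) (array([458.6, 382.4]), 188, 2.6) zmax 86.0
tamper top (60, 80) (array([529.4, 106.7]), 85, 3.6) zmax 86.0
tamper top (3, 20) (array([531.6, 106.4]), 211, 7.3) zmax 86.0
tamper side (60, 80) (array([529.6, 106.5]), 114, 4.1) zmax 80.0
tamper side (3, 20) (array([530. , 112.8]), 154, 6.4) zmax 80.0
tamper None (60, 80) (array([529.5, 106.6]), 199, 3.9) zmax 85.0
tamper None (3, 20) (array([531.4, 109.1]), 365, 7.1) zmax 85.0
glass top (40, 57) (array([428.8, 103.5]), 108, 2.2) zmax 61.0
glass top (10, 57) (array([429. , 103.9,  19.9]), 237, 2.0) zmax 61
[... 1701 characters left out ...]
48591613769531, 81.56193542480469), 7.085407733917236) 8.0 17.0
  rect side 170 ((500.26873779296875, 241.4154815673828), (54.36483383178711, 84.06656646728516), 5.130921363830566) 8.0 13.0
  rect None 490 ((504.5741271972656, 242.49806213378906), (66.48591613769531, 84.98020935058594), 7.085407733917236) 8.0 16.0
stampfoot
  rect top 40 ((530.4183959960938, -160.1591339111328), (40.081600189208984, 30.811290740966797), 83.47511291503906) 6.0 14.0
  rect side 57 ((531.7178955078125, -161.8717498779297), (40.848846435546875, 27.726905822753906), 85.79212951660156) 6.0 14.0
  rect None 97 ((530.291748046875, -161.2666015625), (42.31096267700195, 30.811290740966797), 83.47511291503906) 6.0 14.0
```

View pics/crop1.png

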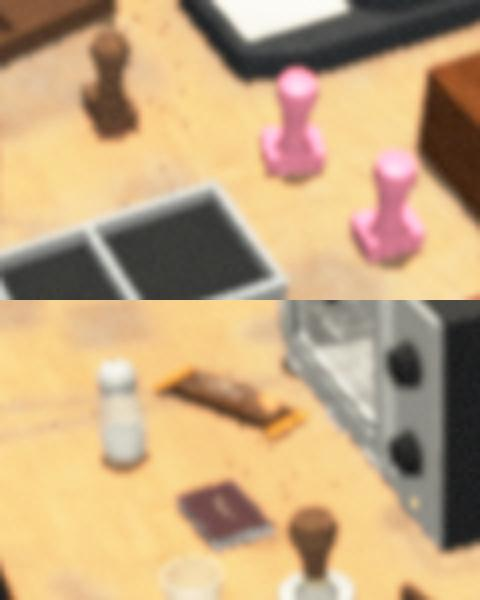

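The crop confirms the brown wooden stamp at side (347,246), clear of the pink ones, and the slim domed grey-top shaker at (260,153). The poses agree between the two cameras and match the given sizes, so I'll go to the cinnamon jar.

Call:
servo_tool --plan '[[[0.05,-0.067,0,0,0,0.12,1],[0.1,-0.13,0,0,0,0.24,1],[0.15,-0.2,0,0,0,0.36,1],[0.19,-0.26,0,0,0,0.48,1],[0.19,-0.3,0,0,0,0.6,1],[0.19,-0.34,0,0,0,0.667,1],[0.19,-0.38,0,0,0,0.667,1],[0.19,-0.38,0,0,0,0.667,1]]]'

```text
time_s: 1.62
tool_pos: [439.1, 274.8, 236.7]
eef_rot: [[-0.98, -0.2, 0.0], [-0.2, 0.98, 0.0], [-0.0, 0.0, -1.0]]
contact_force: [0.0, 0.4, 0.6]
grip_width: 87.2
grip_force: 0.0
```

Call:
servo_tool --plan '[[[-0.003,-0.04,0,0,0,0,1],[-0.006,-0.08,0,0,0,0,1],[-0.009,-0.12,0,0,0,0,1],[-0.012,-0.16,0,0,0,0,1],[-0.015,-0.2,0,0,0,0,1],[-0.018,-0.24,0,0,0,0,1],[-0.02,-0.28,0,0,0,0,1],[-0.02,-0.32,0,0,0,0,1]]]'

```text
time_s: 2.28
tool_pos: [417.9, -45.1, 236.9]
eef_rot: [[-0.98, -0.2, 0.001], [-0.2, 0.98, 0.001], [-0.001, 0.001, -1.0]]
contact_force: [1.4, 0.6, 0.2]
grip_width: 87.0
grip_force: 0.0
```

```bash
python3 -c "
from h import *
s=telemetry.state();print(s['tool_pos'].round(1),s['q'].round(1),s['qvel'].round(1))"
```

```text
[417.9 -45.1 236.9] [-22.7  -9.   20.7 113.3   3.2  75.1  98.4] [25.1  0.6 37.7 -2.8  5.6 -0.  60.9]
```

Call:
servo_tool --plan '[[[0,-0.04,0,0,0,0,1],[0.001,-0.08,0,0,0,0,1],[0.001,-0.11,0,0,0,0,1],[0.001,-0.134,0,0,0,0,1],[0.001,-0.134,0,0,0,0,1],[0.001,-0.134,0,0,0,0,1]]]'

```text
time_s: 2.78
tool_pos: [419.4, -178.1, 236.7]
eef_rot: [[-0.98, -0.197, 0.0], [-0.197, 0.98, 0.0], [-0.0, 0.0, -1.0]]
contact_force: [-0.1, 0.7, 0.1]
grip_width: 86.8
grip_force: 0.0
```

```bash
cat >> h.py <<'E'
def wristlook(tag):
    s=telemetry.state();p,d=imaging.get_image("wrist");cv2.imwrite(f"pics/{tag}.png",p[:,:,::-1]);P=cloud("wrist",d,s)
    print("tcp",s["tool_pos"].round(1),"F",s["contact_force"].round(1))
    return p,P.reshape(-1,3)[~np.isnan(P.reshape(-1,3)[:,0])]
def near(A,x,y,R,z0=-99,z1=999):
    return A[(np.hypot(A[:,0]-x,A[:,1]-y)<R)&(A[:,2]>z0)&(A[:,2]<z1)]
E
python3 - <<'E'
from h import *
p,A=wristlook("w1")
q=near(A,419.5,-179,45)
print(fitcirc(q,60,98,22),fitcirc(q,20,60,22),np.percentile(q[:,2],99))
t=q[q[:,2]>100];print("top",len(t),cv2.minEnclosingCircle(t[:,:2].astype(np.float32)))
E
```

```text
tcp [ 419.4 -178.1  236.7] F [-0.1  0.7  0.1]
(array([ 421.1, -179.1]), 292, 0.4) (array([ 420.5, -179.1]), 176, 0.2) 342.3074642798792
top 34843 ((419.4562683105469, -178.9976348876953), 44.995155334472656)
```

View pics/w1.png

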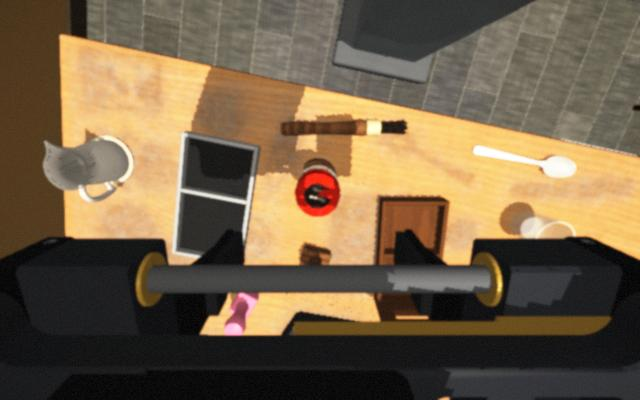

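The wrist view shows the red-capped jar at (318,190) between the fingers, with the tray on the left and the caddy on the right. The fit (420.5,-179) agrees with the earlier one. Going down to grip it.

Call:
servo_tool --plan '[[[0.001,-0.001,-0.04,0,0,0,1],[0.001,-0.001,-0.08,0,0,0,1],[0.001,-0.001,-0.12,0,0,0,1],[0.001,-0.001,-0.153,0,0,0,1],[0.001,-0.001,-0.153,0,0,0,1],[0.001,-0.001,-0.153,0,0,0,0],[0.001,-0.001,-0.153,0,0,0,0],[0.001,-0.001,-0.153,0,0,0,0]]]'

```text
time_s: 3.5
tool_pos: [422.3, -178.2, 85.9]
eef_rot: [[-0.98, -0.201, 0.004], [-0.201, 0.98, -0.0], [-0.004, -0.001, -1.0]]
contact_force: [1.1, 0.5, 0.1]
grip_width: 74.1
grip_force: 0.0
```

Call:
servo_tool --plan '[[[0,0,0,0,0,0,0],[0,0,0,0,0,0,0],[0,0,0,0,0,0,0]]]'

```text
time_s: 3.75
tool_pos: [421.2, -178.2, 84.4]
eef_rot: [[-0.98, -0.2, 0.002], [-0.2, 0.98, 0.0], [-0.002, -0.0, -1.0]]
contact_force: [0.2, 0.5, -0.7]
grip_width: 54.6
grip_force: 0.0
```

Call:
servo_tool --plan '[[[0,0,0,0,0,0,0],[0,0,0,0,0,0,0],[0,0,0,0,0,0,0],[0,0,0,0,0,0,0]]]'

```text
time_s: 4.08
tool_pos: [420.9, -178.4, 83.8]
eef_rot: [[-0.98, -0.2, 0.0], [-0.2, 0.98, -0.0], [-0.0, -0.0, -1.0]]
contact_force: [-0.3, -0.2, 3.4]
grip_width: 42.4
grip_force: 30.0
```

Call:
servo_tool --plan '[[[0,0,0.035,0,0,0,0],[0,0,0.07,0,0,0,0],[0.025,0.033,0.08,0,0,0,0],[0.05,0.066,0.08,0,0,0,0],[0.075,0.1,0.08,0,0,0,0],[0.1,0.133,0.08,0,0,0,0],[0.11,0.145,0.08,0,0,0,0],[0.11,0.145,0.08,0,0,0,0]]]'

```text
time_s: 4.75
tool_pos: [532.2, -28.4, 162.8]
eef_rot: [[-0.978, -0.206, -0.001], [-0.206, 0.978, 0.0], [0.001, 0.001, -1.0]]
contact_force: [0.4, 0.8, -1.7]
grip_width: 42.5
grip_force: 30.0
```

Run:
```python
from h import *
p,A=wristlook("w2")
a=np.radians(11.5);ex=np.array([np.cos(a),np.sin(a)]);ey=np.array([-ex[1],ex[0]])
q=near(A,498,-40,110,16,26);print(len(q),cv2.minAreaRect(q[:,:2].astype(np.float32)))
L=np.c_[(q[:,:2]-[498,-40])@ex,(q[:,:2]-[498,-40])@ey]
print(np.histogram(L[:,0],np.arange(-90,95,5)),np.histogram(L[:,1],np.arange(-60,65,5)))
```

```text
tcp [532.2 -28.4 162.8] F [ 0.4  0.8 -1.7]
3341 ((504.1000671386719, -72.94950866699219), (144.72787475585938, 152.56419372558594), 11.239030838012695)
(array([  0,   0,   0, 300, 455,  89,  81,  80,  88,  90,  76,  77,  84,
        72,  84,  71,  77, 187, 474, 114,  89,  77,  66,  69,  72,  65,
        64,  60,  63,  64,  57,  47,  49,   0,   0,   0]), array([-90, -85, -80, -75, -70, -65, -60, -55, -50, -45, -40, -35, -30,
       -25, -20, -15, -10,  -5,   0,   5,  10,  15,  20,  25,  30,  35,
        40,  45,  50,  55,  60,  65,  70,  75,  80,  85,  90])) (array([  0,   0,   0, 168, 890, 115,  78,  79,  78,  70,  80,  80,  82,
        81,  82,  76,  90,  82,  77, 646, 412,   0,   0,   0]), array([-60, -55, -50, -45, -40, -35, -30, -25, -20, -15, -10,  -5,   0,
         5,  10,  15,  20,  25,  30,  35,  40,  45,  50,  55,  60]))
```

View pics/w2.png

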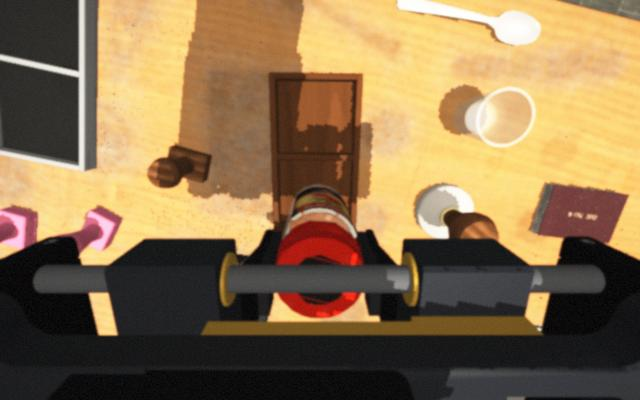

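The wrist view shows the jar over the far bay, with the partition at image row 155 and the near wall at row 77. The walls sit about 3 mm further along the caddy's x than the first fit, so I'll correct for that while lowering.

Call:
servo_tool --plan '[[[0.003,0.001,0,0,0,0,0],[0.003,0.001,-0.02,0,0,0,0],[0.003,0.001,-0.04,0,0,0,0],[0.003,0.001,-0.055,0,0,0,0],[0.003,0.001,-0.065,0,0,0,0],[0.003,0.001,-0.065,0,0,0,0],[0.003,0.001,-0.065,0,0,0,0],[0.003,0.001,-0.065,0,0,0,0]]]'

```text
time_s: 5.47
tool_pos: [534.1, -32.7, 99.6]
eef_rot: [[-0.98, -0.199, 0.001], [-0.199, 0.98, 0.0], [-0.001, -0.0, -1.0]]
contact_force: [-0.6, 0.7, -0.9]
grip_width: 42.9
grip_force: 30.0
```

Call:
servo_tool --plan '[[[0,0,-0.005,0,0,0,0],[0,0,-0.009,0,0,0,0],[0,0,-0.0095,0,0,0,0],[0,0,-0.0095,0,0,0,0],[0,0,-0.0095,0,0,0,0]]]'

```text
time_s: 5.88
tool_pos: [534.3, -32.5, 89.7]
eef_rot: [[-0.98, -0.2, 0.002], [-0.2, 0.98, -0.0], [-0.001, -0.0, -1.0]]
contact_force: [-0.4, -1.0, 4.4]
grip_width: 42.9
grip_force: 30.1
```

Call:
servo_tool --plan '[[[0,0,0,0,0,0,1],[0,0,0,0,0,0,1],[0,0,0,0,0,0,1],[0,0,0,0,0,0,1],[0,0,0,0,0,0,1],[0,0,0.03,0,0,0,1],[0,0,0.07,0,0,0,1],[0,0,0.11,0,0,0,1]]]'

```text
time_s: 6.55
tool_pos: [532.6, -32.3, 199.7]
eef_rot: [[-0.98, -0.2, -0.003], [-0.2, 0.98, -0.001], [0.003, -0.0, -1.0]]
contact_force: [1.5, -0.2, 0.3]
grip_width: 84.6
grip_force: 0.0
```

Call:
servo_tool --plan '[[[-0.005,0.04,0.01,0,0,0,1],[-0.01,0.08,0.01,0,0,0,1],[-0.02,0.12,0.01,0,0,0,1],[-0.03,0.16,0.01,0,0,0,1],[-0.04,0.2,0.01,0,0,0,1],[-0.05,0.24,0.01,0,0,0,1],[-0.06,0.28,0.01,0,0,0,1],[-0.07,0.32,0.01,0,0,0,1]]]'

```text
time_s: 7.22
tool_pos: [462.6, 289.7, 209.2]
eef_rot: [[-0.98, -0.2, -0.0], [-0.2, 0.98, 0.0], [-0.0, 0.0, -1.0]]
contact_force: [0.1, -0.4, 0.7]
grip_width: 87.2
grip_force: 0.0
```

Call:
servo_tool --plan '[[[0,0.035,0,0,0,0,1],[-0.002,0.07,0,0,0,0,1],[-0.004,0.092,0,0,0,0,1],[-0.004,0.092,0,0,0,0,1],[-0.004,0.092,0,0,0,0,1],[-0.004,0.092,0,0,0,0,1]]]'

```text
time_s: 7.72
tool_pos: [459.9, 378.8, 208.8]
eef_rot: [[-0.98, -0.199, -0.0], [-0.199, 0.98, -0.001], [0.0, -0.001, -1.0]]
contact_force: [0.3, -1.2, 0.1]
grip_width: 86.9
grip_force: 0.0
```

Run:
```python
from h import *
p,A=wristlook("w3")
q=near(A,458.6,382.4,40,-10,100);print(fitcirc(q,15,65,22),fitcirc(q,60,78,None),np.percentile(q[:,2],98))
K,T=ext("side");d=imaging.get_image("side")[1];P=cloud("side",d).reshape(-1,3)
q=near(P,534,-32,45,26,130);print("cinn",fitcirc(q,30,75,22),np.nanpercentile(q[:,2],98))
q=near(A,501,243,55,6,18);print("pad",len(q),cv2.minAreaRect(q[:,:2].astype(np.float32)))
```

```text
tcp [459.9 378.8 208.8] F [ 0.3 -1.2  0.1]
(array([463.2, 380.5]), 500, 1.5) (array([460.1, 379.8,  16.9]), 122, 0.2) 89.68147167324197
cinn (array([537.8, -34. ]), 302, 5.9) 110.62903846609983
pad 3119 ((503.1410217285156, 244.09817504882812), (54.81441879272461, 79.46782684326172), 5.043819427490234)
```

View pics/w3.png

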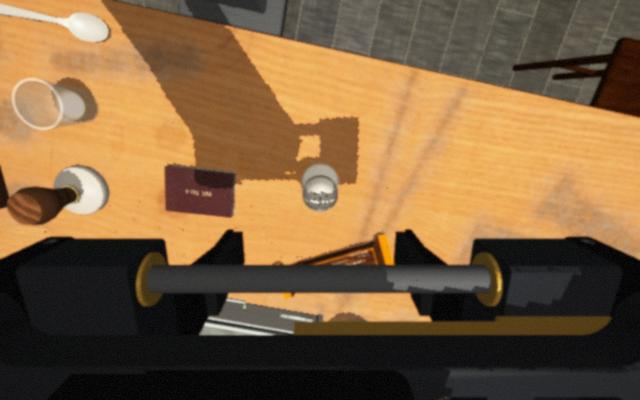

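Run:
```python
from h import *
A=np.vstack([cloud(c,np.load(f"pics/{c}0.npy")).reshape(-1,3) for c in("top","side")])
m=(A[:,2]>85)&(A[:,2]<150)&(A[:,1]>200)&(A[:,1]<480)&(A[:,0]<640)&(A[:,0]>420);q=A[m];print(len(q),np.nanmin(q[:,:2],0) if len(q) else "",np.nanpercentile(q[:,0],5) if len(q) else "")
q=near(A,460.5,380.5,40)
for z in range(10,90,8): 
    b=q[(q[:,2]>z)&(q[:,2]<z+8)]; print(z,len(b),np.hypot(b[:,0]-460.5,b[:,1]-380.5).mean().round(1))
```

```text
241 [453.30691703 200.06497764] 616.925862968273
10 28 21.8
18 35 22.5
26 34 22.6
34 41 21.2
42 43 19.8
50 29 18.5
58 17 17.9
66 20 17.9
74 31 15.3
82 21 10.5
```

Call:
servo_tool --plan '[[[0.001,0.001,-0.03,0,0,0,1],[0.001,0.001,-0.06,0,0,0,1],[0.001,0.001,-0.09,0,0,0,1],[0.001,0.001,-0.1,0,0,0,1],[0.001,0.001,-0.1,0,0,0,1],[0.001,0.001,-0.1,0,0,0,1]]]'

```text
time_s: 8.32
tool_pos: [461.2, 380.4, 110.1]
eef_rot: [[-0.98, -0.199, 0.0], [-0.199, 0.98, 0.0], [-0.0, 0.0, -1.0]]
contact_force: [0.6, 0.6, -0.2]
grip_width: 87.1
grip_force: 0.0
```

Call:
servo_tool --plan '[[[-0.001,0,-0.03,0,0,0,1],[-0.001,0,-0.057,0,0,0,1],[-0.001,0,-0.057,0,0,0,0],[-0.001,0,-0.057,0,0,0,0],[-0.001,0,-0.057,0,0,0,0],[-0.001,0,-0.057,0,0,0,0],[-0.001,0,-0.057,0,0,0,0],[-0.001,0,-0.057,0,0,0,0]]]'

```text
time_s: 8.98
tool_pos: [460.1, 381.3, 53.4]
eef_rot: [[-0.98, -0.2, 0.001], [-0.2, 0.98, 0.002], [-0.002, 0.001, -1.0]]
contact_force: [-0.1, 0.1, -0.6]
grip_width: 55.2
grip_force: 0.0
```

Call:
servo_tool --plan '[[[0,0,0,0,0,0,0],[0,0,0,0,0,0,0],[0,0,0,0,0,0,0],[0,0,0,0,0,0,0]]]'

```text
time_s: 9.32
tool_pos: [459.9, 380.5, 52.4]
eef_rot: [[-0.98, -0.199, 0.0], [-0.199, 0.98, -0.0], [-0.0, -0.0, -1.0]]
contact_force: [-0.5, -2.4, 4.1]
grip_width: 38.2
grip_force: 30.0
```

Call:
servo_tool --plan '[[[0,0,0.04,0,0,0,0],[0,0,0.08,0,0,0,0],[0,-0.03,0.1,0,0,0,0],[0,-0.07,0.1,0,0,0,0],[0,-0.11,0.1,0,0,0,0],[0,-0.15,0.1,0,0,0,0],[0.001,-0.19,0.1,0,0,0,0],[0.001,-0.23,0.1,0,0,0,0]]]'

```text
time_s: 9.98
tool_pos: [460.1, 149.1, 152.0]
eef_rot: [[-0.98, -0.2, -0.0], [-0.2, 0.98, 0.001], [-0.0, 0.001, -1.0]]
contact_force: [1.2, -1.0, -0.1]
grip_width: 38.0
grip_force: 29.6
```

Call:
servo_tool --plan '[[[0.001,-0.04,0,0,0,0,0],[0.002,-0.08,0,0,0,0,0],[0.002,-0.12,0,0,0,0,0],[0.003,-0.155,0,0,0,0,0],[0.003,-0.18,0,0,0,0,0],[0.003,-0.19,0,0,0,0,0],[0.003,-0.19,0,0,0,0,0],[0.003,-0.19,0,0,0,0,0]]]'

```text
time_s: 10.65
tool_pos: [463.6, -38.5, 152.0]
eef_rot: [[-0.98, -0.2, -0.0], [-0.2, 0.98, 0.001], [0.0, 0.001, -1.0]]
contact_force: [0.2, 1.2, -1.2]
grip_width: 38.4
grip_force: 29.6
```

Call:
servo_tool --plan '[[[0,-0.0075,0,0,0,0,0],[0,-0.0075,-0.03,0,0,0,0],[0,-0.0075,-0.06,0,0,0,0],[0,-0.0075,-0.08,0,0,0,0],[0,-0.0075,-0.085,0,0,0,0],[0,-0.0075,-0.085,0,0,0,0],[0,-0.0075,-0.085,0,0,0,0]]]'

```text
time_s: 11.23
tool_pos: [464.2, -46.3, 67.9]
eef_rot: [[-0.98, -0.201, 0.0], [-0.201, 0.98, 0.0], [-0.0, -0.0, -1.0]]
contact_force: [0.6, 0.8, -0.1]
grip_width: 38.3
grip_force: 29.6
```

Call:
servo_tool --plan '[[[0,0,-0.005,0,0,0,0],[0,0,-0.009,0,0,0,0],[0,0,-0.009,0,0,0,0],[0,0,-0.009,0,0,0,0],[0,0,-0.009,0,0,0,0]]]'

```text
time_s: 11.65
tool_pos: [463.7, -46.7, 58.4]
eef_rot: [[-0.98, -0.2, 0.0], [-0.2, 0.98, 0.0], [-0.0, 0.0, -1.0]]
contact_force: [-0.6, 0.6, -0.3]
grip_width: 37.8
grip_force: 29.6
```

Call:
servo_tool --plan '[[[0,0,-0.001,0,0,0,0],[0,0,-0.001,0,0,0,0],[0,0,-0.001,0,0,0,0]]]'

```text
time_s: 11.9
tool_pos: [464.1, -46.7, 58.2]
eef_rot: [[-0.98, -0.2, 0.001], [-0.2, 0.98, 0.001], [-0.001, 0.001, -1.0]]
contact_force: [-4.9, 0.7, 14.0]
grip_width: 38.3
grip_force: 30.7
```

Call:
servo_tool --plan '[[[0,0,0,0,0,0,1],[0,0,0,0,0,0,1],[0,0,0,0,0,0,1],[0,0,0,0,0,0,1],[0,0,0,0,0,0,1],[0,0,0.03,0,0,0,1],[0,0,0.07,0,0,0,1],[0,0,0.11,0,0,0,1]]]'

```text
time_s: 12.57
tool_pos: [462.6, -47.1, 167.8]
eef_rot: [[-0.98, -0.199, -0.002], [-0.199, 0.98, -0.001], [0.003, -0.0, -1.0]]
contact_force: [1.6, 1.4, -0.2]
grip_width: 82.3
grip_force: 0.0
```

Call:
servo_tool --plan '[[[0.01,0.03,0.02,0,0,0,1],[0.025,0.065,0.04,0,0,0,1],[0.04,0.1,0.04,0,0,0,1],[0.055,0.13,0.04,0,0,0,1],[0.066,0.153,0.04,0,0,0,1],[0.066,0.153,0.04,0,0,0,1],[0.066,0.153,0.04,0,0,0,1]]]'

```text
time_s: 13.15
tool_pos: [529.5, 107.4, 206.4]
eef_rot: [[-0.979, -0.202, -0.001], [-0.202, 0.979, -0.001], [0.001, -0.001, -1.0]]
contact_force: [0.0, -0.7, 0.1]
grip_width: 86.8
grip_force: 0.0
```

Run:
```python
from h import *
p,A=wristlook("w4")
q=near(A,530,107,45);print("tamper",fitcirc(q,60,78,19.5),fitcirc(q,2,14,29),fitcirc(q,66,74,None),np.percentile(near(A,530,107,45,-5,100)[:,2],99.5))
q=near(A,429.5,102.7,35);print("glass",fitcirc(q,50,58,None),fitcirc(q,40,58,23))
K,T=ext("side");im,d=imaging.get_image("side");P=cloud("side",d).reshape(-1,3);cv2.imwrite("pics/side4.png",cv2.resize(im[180:280,270:400,::-1],(650,500)))
q=near(P,464,-46,35,26,130);print("cocoa",fitcirc(q,30,50,22),np.nanpercentile(q[:,2],98))
q=near(P,534,-32,35,26,130);print("cinn",fitcirc(q,80,100,22),np.nanpercentile(q[:,2],98))
```

```text
tcp [529.5 107.4 206.4] F [ 0.  -0.7  0.1]
tamper (array([531.4, 105.7]), 300, 1.1) (array([532.9, 106.1]), 495, 2.7) (array([530.1, 105.6,  18.8]), 148, 0.3) 84.04969843825803
glass (array([432.4, 103.3,  21.3]), 365, 0.9) (array([434. , 102.9]), 626, 2.1)
cocoa (array([462.5, -45.1]), 97, 1.6) 92.90508421019659
cinn (array([533.2, -33. ]), 88, 1.4) 110.88069764741019
```

View pics/side4.png

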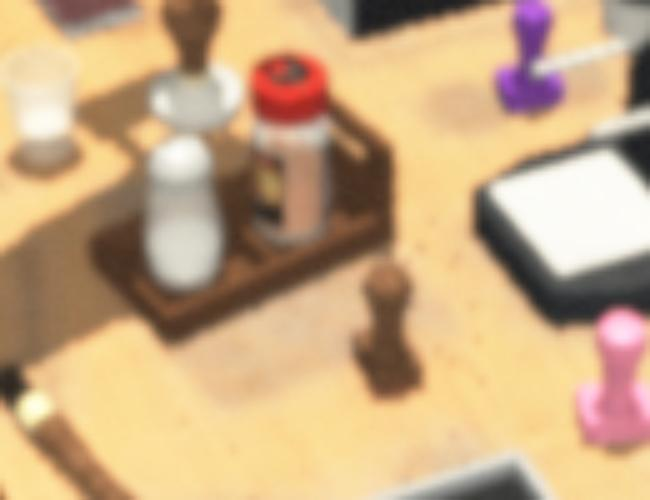

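The side crop shows both shakers upright in the caddy: cocoa in the near bay at (185,215) and cinnamon beside the board at (290,150). Next is the tamper.

Call:
servo_tool --plan '[[[0.0015,-0.002,-0.04,0,0,0,1],[0.0015,-0.002,-0.08,0,0,0,1],[0.0015,-0.002,-0.12,0,0,0,1],[0.0015,-0.002,-0.142,0,0,0,1],[0.0015,-0.002,-0.142,0,0,0,1],[0.0015,-0.002,-0.142,0,0,0,0],[0.0015,-0.002,-0.142,0,0,0,0],[0.0015,-0.002,-0.142,0,0,0,0]]]'

```text
time_s: 13.92
tool_pos: [532.6, 104.2, 67.4]
eef_rot: [[-0.98, -0.199, 0.003], [-0.199, 0.98, 0.001], [-0.004, 0.001, -1.0]]
contact_force: [0.4, -0.2, -0.4]
grip_width: 74.0
grip_force: 0.0
```

Call:
servo_tool --plan '[[[0,0,0,0,0,0,0],[0,0,0,0,0,0,0],[0,0,0,0,0,0,0],[0,0,0,0,0,0,0],[0,0,0,0,0,0,0],[0,0,0,0,0,0,0],[0,0,0,0,0,0,0]]]'

```text
time_s: 14.5
tool_pos: [531.2, 104.7, 65.2]
eef_rot: [[-0.98, -0.2, 0.0], [-0.2, 0.98, 0.001], [-0.0, 0.001, -1.0]]
contact_force: [-0.8, 2.1, 3.1]
grip_width: 36.4
grip_force: 30.0
```

Call:
servo_tool --plan '[[[0,0,0.03,0,0,0,0],[0,0,0.07,0,0,0,0],[0,0,0.11,0,0,0,0],[0,-0.01,0.14,0,0,0,0],[-0.001,-0.05,0.145,0,0,0,0],[-0.003,-0.09,0.145,0,0,0,0],[-0.006,-0.13,0.145,0,0,0,0],[-0.009,-0.17,0.145,0,0,0,0]]]'

```text
time_s: 15.17
tool_pos: [521.3, -67.6, 209.9]
eef_rot: [[-0.98, -0.2, -0.0], [-0.2, 0.98, 0.0], [0.0, 0.0, -1.0]]
contact_force: [1.1, -0.1, -3.6]
grip_width: 36.7
grip_force: 30.0
```

Call:
servo_tool --plan '[[[-0.001,-0.04,0,0,0,-0.03,0],[-0.003,-0.08,0,0,0,-0.06,0],[-0.005,-0.12,0,0,0,-0.1,0],[-0.007,-0.16,0,0,0,-0.15,0],[-0.009,-0.2,0,0,0,-0.2,0],[-0.01,-0.225,0,0,0,-0.2,0],[-0.01,-0.237,0,0,0,-0.2,0],[-0.01,-0.237,0,0,0,-0.2,0]]]'

```text
time_s: 15.83
tool_pos: [510.5, -306.0, 209.5]
eef_rot: [[-1.0, 0.003, -0.002], [0.003, 1.0, -0.001], [0.002, -0.001, -1.0]]
contact_force: [-0.4, 0.3, -2.8]
grip_width: 36.5
grip_force: 30.0
```

Run:
```python
from h import *
p,A=wristlook("w5")
q=near(A,478,-303,105,12,24);print(len(q),cv2.minAreaRect(q[:,:2].astype(np.float32)))
L=q[:,:2]-[478,-303]
print(np.histogram(L[:,0],np.arange(-90,95,3)),np.histogram(L[:,1],np.arange(-60,63,3)))
b=near(A,478,-303,105,3,9);print(np.median(b[:,2]))
```

```text
tcp [ 510.5 -306.   209.5] F [-0.4  0.3 -2.8]
2065 ((476.22442626953125, -302.0404052734375), (92.27597045898438, 152.0110321044922), 89.84598541259766)
(array([  0,   0,   0,   0, 262, 224,  33,  33,  31,  33,  31,  29,  30,
        29,  31,  32,  32,  31,  30,  26,  26,  30,  30,  30,  30,  25,
        99, 248, 101,  22,  31,  26,  22,  26,  29,  23,  27,  27,  24,
        28,  23,  29,  24,  22,  23,  20,  26,  18,  17,  12,  12,   6,
         6,   4,   2,   0,   0,   0,   0,   0,   0]), array([-90, -87, -84, -81, -78, -75, -72, -69, -66, -63, -60, -57, -54,
       -51, -48, -45, -42, -39, -36, -33, -30, -27, -24, -21, -18, -15,
       -12,  -9,  -6,  -3,   0,   3,   6,   9,  12,  15,  18,  21,  24,
        27,  30,  33,  36,  39,  42,  45,  48,  51,  54,  57,  60,  63,
        66,  69,  72,  75,  78,  81,  84,  87,  90,  93])) (array([  0,   0,   0,   0,   4, 305, 299,  27,  32,  31,  29,  30,  30,
        29,  24,  31,  29,  25,  32,  32,  31,  28,  28,  29,  27,  30,
        31,  30,  28,  30,  29,  25,  29,  73, 403, 225,   0,   0,   0,
         0]), array([-60, -57, -54, -51, -48, -45, -42, -39, -36, -33, -30, -27, -24,
       -21, -18, -15, -12,  -9,  -6,  -3,   0,   3,   6,   9,  12,  15,
        18,  21,  24,  27,  30,  33,  36,  39,  42,  45,  48,  51,  54,
        57,  60]))
6.387368542108618
```

View pics/w5.png

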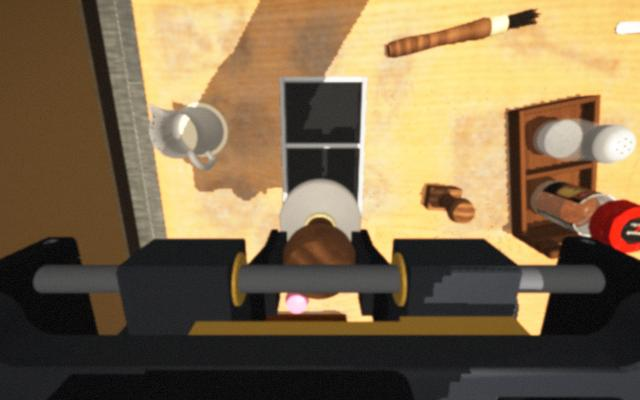

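The wrist view shows the tamper over the tray's far, wide bay, with the cross wall at row 147 and the narrow bay nearer the robot. I'll shift about 3 mm and lower.

Call:
servo_tool --plan '[[[0.003,0.003,-0.02,0,0,0,0],[0.003,0.003,-0.05,0,0,0,0],[0.003,0.003,-0.085,0,0,0,0],[0.003,0.003,-0.115,0,0,0,0],[0.003,0.003,-0.13,0,0,0,0],[0.003,0.003,-0.13,0,0,0,0],[0.003,0.003,-0.13,0,0,0,0],[0.003,0.003,-0.13,0,0,0,0]]]'

```text
time_s: 16.55
tool_pos: [516.2, -299.2, 81.5]
eef_rot: [[-1.0, -0.003, 0.002], [-0.003, 1.0, -0.0], [-0.002, -0.0, -1.0]]
contact_force: [-0.1, -0.6, -3.0]
grip_width: 36.8
grip_force: 30.0
```

Call:
servo_tool --plan '[[[-0.001,-0.003,-0.004,0,0,0,0],[-0.001,-0.003,-0.008,0,0,0,0],[-0.001,-0.003,-0.0095,0,0,0,0],[-0.001,-0.003,-0.0095,0,0,0,0],[-0.001,-0.003,-0.0095,0,0,0,0]]]'

```text
time_s: 16.97
tool_pos: [514.5, -302.9, 71.2]
eef_rot: [[-1.0, -0.001, 0.001], [-0.001, 1.0, -0.0], [-0.001, -0.0, -1.0]]
contact_force: [-0.4, 0.3, 2.0]
grip_width: 36.7
grip_force: 30.0
```

Call:
servo_tool --plan '[[[0,0,0,0,0,0,1],[0,0,0,0,0,0,1],[0,0,0,0,0,0,1],[0,0,0,0,0,0,1],[0,0,0,0,0,0,1],[0,0,0.03,0,0,0,1],[0,0,0.07,0,0,0,1],[0,0,0.11,0,0,0,1]]]'

```text
time_s: 17.63
tool_pos: [513.2, -302.5, 181.2]
eef_rot: [[-1.0, -0.001, -0.002], [-0.001, 1.0, 0.0], [0.002, 0.0, -1.0]]
contact_force: [1.2, 0.2, 1.1]
grip_width: 81.4
grip_force: 0.0
```

Call:
servo_tool --plan '[[[-0.008,0.04,0.02,0,0,0,1],[-0.016,0.08,0.02,0,0,0,1],[-0.024,0.12,0.02,0,0,0,1],[-0.032,0.16,0.02,0,0,0,1],[-0.04,0.2,0.02,0,0,0,1],[-0.048,0.24,0.02,0,0,0,1],[-0.056,0.28,0.02,0,0,0,1],[-0.064,0.32,0.02,0,0,0,1]]]'

```text
time_s: 18.3
tool_pos: [449.3, 19.0, 200.9]
eef_rot: [[-1.0, -0.001, 0.001], [-0.001, 1.0, 0.001], [-0.001, 0.001, -1.0]]
contact_force: [1.5, -0.5, -0.5]
grip_width: 87.1
grip_force: 0.0
```

Call:
servo_tool --plan '[[[-0.008,0.04,0,0,0,0,1],[-0.018,0.075,0,0,0,0,1],[-0.018,0.083,0,0,0,0,1],[-0.018,0.083,0,0,0,0,1],[-0.018,0.083,0,0,0,0,1]]]'

```text
time_s: 18.72
tool_pos: [432.3, 99.7, 200.6]
eef_rot: [[-1.0, -0.001, 0.0], [-0.001, 1.0, -0.0], [-0.0, -0.0, -1.0]]
contact_force: [-0.2, -1.5, -0.6]
grip_width: 86.9
grip_force: 0.0
```

Run:
```python
from h import *
p,A=wristlook("w6")
q=near(A,431,103,35);print("glass",fitcirc(q,53,60,23.2),fitcirc(q,30,50,None),np.percentile(near(A,431,103,35,-5,90)[:,2],99))
t=near(A,431,103,35,50,62);print(cv2.minAreaRect(t[:,:2].astype(np.float32)))
P=cloud("side",imaging.get_image("side")[1]).reshape(-1,3)
q=near(P,514.5,-302,40,2,130);print("tamper",fitcirc(q,68,84,19.5),fitcirc(q,8,20,29),np.nanpercentile(q[:,2],99))
```

```text
tcp [432.3  99.7 200.6] F [-0.2 -1.5 -0.6]
glass (array([431.5, 103.4]), 463, 1.3) (array([431.4, 103.6,  19.7]), 418, 0.7) 59.18077603901275
((431.8311767578125, 103.57353973388672), (46.20684814453125, 46.02407455444336), 44.42392349243164)
tamper (array([ 512.9, -299.8]), 132, 2.7) (array([ 514.6, -299.8]), 264, 5.4) 87.60430693747446
```

Call:
servo_tool --plan '[[[-0.001,0.0015,-0.04,0,0,0,1],[-0.001,0.0015,-0.08,0,0,0,1],[-0.001,0.0015,-0.12,0,0,0,1],[-0.001,0.0015,-0.155,0,0,0,1],[-0.001,0.0015,-0.166,0,0,0,1],[-0.001,0.0015,-0.166,0,0,0,1],[-0.001,0.0015,-0.166,0,0,0,1]]]'

```text
time_s: 19.4
tool_pos: [431.3, 100.4, 34.6]
eef_rot: [[-1.0, 0.001, -0.001], [0.001, 1.0, -0.001], [0.001, -0.001, -1.0]]
contact_force: [-0.5, 0.3, 0.1]
grip_width: 87.0
grip_force: 0.0
```

Call:
servo_tool --plan '[[[0,0,0,0,0,0,0],[0,0,0,0,0,0,0],[0,0,0,0,0,0,0],[0,0,0,0,0,0,0],[0,0,0,0,0,0,0],[0,0,0,0,0,0,0],[0,0,0,0,0,0,0],[0,0,0,0,0,0,0]]]'

```text
time_s: 20.07
tool_pos: [431.1, 101.9, 34.7]
eef_rot: [[-1.0, -0.001, 0.0], [-0.001, 1.0, 0.0], [-0.0, 0.0, -1.0]]
contact_force: [0.8, 1.0, 1.1]
grip_width: 44.0
grip_force: 29.8
```

Call:
servo_tool --plan '[[[0,0,0.03,0,0,0,0],[0,0,0.065,0,0,0,0],[0,0,0.1,0,0,0,0],[0,-0.03,0.12,0,0,0,0],[0,-0.07,0.125,0,0,0,0],[0,-0.11,0.125,0,0,0,0],[0,-0.15,0.125,0,0,0,0],[0,-0.19,0.125,0,0,0,0]]]'

```text
time_s: 20.73
tool_pos: [430.7, -90.0, 159.9]
eef_rot: [[-1.0, -0.002, 0.001], [-0.002, 1.0, 0.001], [-0.001, 0.001, -1.0]]
contact_force: [0.9, -0.3, -0.2]
grip_width: 44.0
grip_force: 29.7
```

Call:
servo_tool --plan '[[[0.001,-0.04,0,0,0,0,0],[0.002,-0.08,0,0,0,0,0],[0.003,-0.12,0,0,0,0,0],[0.005,-0.15,0,0,0,0,0],[0.005,-0.18,0,0,0,0,0],[0.005,-0.2,0,0,0,0,0],[0.005,-0.212,0,0,0,0,0],[0.005,-0.212,0,0,0,0,0]]]'

```text
time_s: 21.4
tool_pos: [435.1, -303.0, 159.5]
eef_rot: [[-1.0, 0.002, -0.001], [0.002, 1.0, -0.002], [0.001, -0.002, -1.0]]
contact_force: [-0.5, 1.5, -1.0]
grip_width: 44.0
grip_force: 29.7
```

Call:
servo_tool --plan '[[[0.001,0,-0.02,0,0,0,0],[0.001,0,-0.05,0,0,0,0],[0.001,0,-0.08,0,0,0,0],[0.001,0,-0.1,0,0,0,0],[0.001,0,-0.111,0,0,0,0],[0.001,0,-0.111,0,0,0,0],[0.001,0,-0.111,0,0,0,0],[0.001,0,-0.111,0,0,0,0]]]'

```text
time_s: 22.07
tool_pos: [438.0, -300.5, 49.9]
eef_rot: [[-1.0, -0.001, 0.002], [-0.001, 1.0, -0.001], [-0.002, -0.001, -1.0]]
contact_force: [0.5, -0.8, -0.5]
grip_width: 44.1
grip_force: 29.7
```

Call:
servo_tool --plan '[[[0,0,-0.004,0,0,0,0],[0,0,-0.007,0,0,0,0],[0,0,-0.007,0,0,0,0],[0,0,-0.007,0,0,0,0]]]'

```text
time_s: 22.4
tool_pos: [437.2, -300.2, 41.7]
eef_rot: [[-1.0, -0.001, 0.0], [-0.001, 1.0, 0.0], [-0.0, 0.0, -1.0]]
contact_force: [0.5, 0.4, -1.0]
grip_width: 44.1
grip_force: 29.7
```

Call:
servo_tool --plan '[[[0,0,-0.001,0,0,0,0],[0,0,-0.0015,0,0,0,0],[0,0,-0.0015,0,0,0,0]]]'

```text
time_s: 22.65
tool_pos: [437.7, -300.3, 40.6]
eef_rot: [[-1.0, -0.001, 0.001], [-0.001, 1.0, 0.0], [-0.001, 0.0, -1.0]]
contact_force: [-0.5, 0.8, 4.9]
grip_width: 43.6
grip_force: 30.1
```

Call:
servo_tool --plan '[[[0,0,0,0,0,0,1],[0,0,0,0,0,0,1],[0,0,0,0,0,0,1],[0,0,0,0,0,0,1],[0,0,0,0,0,0,1],[0,0,0.03,0,0,0,1],[0,0,0.07,0,0,0,1],[0,0,0.11,0,0,0,1]]]'

```text
time_s: 23.32
tool_pos: [436.0, -300.1, 150.7]
eef_rot: [[-1.0, -0.001, -0.003], [-0.001, 1.0, 0.0], [0.003, 0.0, -1.0]]
contact_force: [1.4, 0.6, -0.2]
grip_width: 84.5
grip_force: 0.0
```

Call:
servo_tool --plan '[[[0.015,0.02,0.03,0,0,0,1],[0.037,0.055,0.05,0,0,0,1],[0.06,0.09,0.05,0,0,0,1],[0.082,0.12,0.05,0,0,0,1],[0.096,0.142,0.05,0,0,0,1],[0.096,0.142,0.05,0,0,0,1],[0.096,0.142,0.05,0,0,0,1]]]'

```text
time_s: 23.9
tool_pos: [533.6, -156.7, 199.7]
eef_rot: [[-1.0, -0.005, -0.001], [-0.005, 1.0, -0.0], [0.001, -0.0, -1.0]]
contact_force: [0.0, -1.2, -0.7]
grip_width: 87.0
grip_force: 0.0
```

Run:
```python
from h import *
p,A=wristlook("w7")
q=near(A,533.7,-158.7,32);print("stamp",fitcirc(q,50,64,13.5),fitcirc(q,50,62,None),np.percentile(near(A,533,-158,32,-5,90)[:,2],99))
t=near(A,533.7,-158.7,32,5,16);print(len(t),cv2.minAreaRect(t[:,:2].astype(np.float32)))
im,d=imaging.get_image("side");P=cloud("side",d).reshape(-1,3);cv2.imwrite("pics/side7.png",cv2.resize(im[210:330,290:430,::-1],(700,600)))
q=near(P,437,-301,32,8,130);print("glass",fitcirc(q,25,60,22),np.nanpercentile(q[:,2],98))
```

```text
tcp [ 533.6 -156.7  199.7] F [ 0.  -1.2 -0.7]
stamp (array([ 535. , -160.2]), 131, 0.6) (array([ 533.9, -160.3,   12.8]), 97, 0.4) 68.78981022694373
89 ((533.1699829101562, -160.50355529785156), (38.010650634765625, 28.357118606567383), 84.12371063232422)
glass (array([ 436.5, -300.1]), 341, 1.9) 62.68888559872564
```

View pics/w7.png

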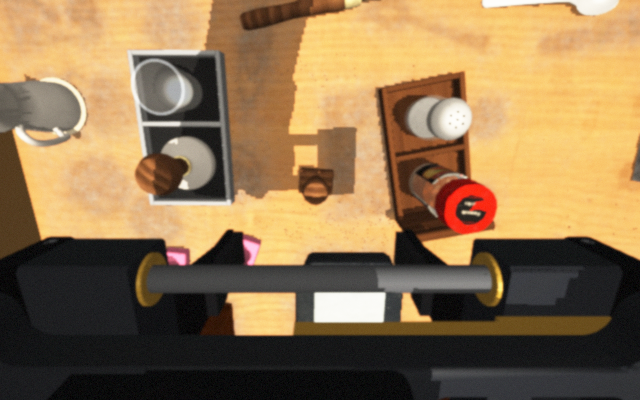

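View pics/side7.png

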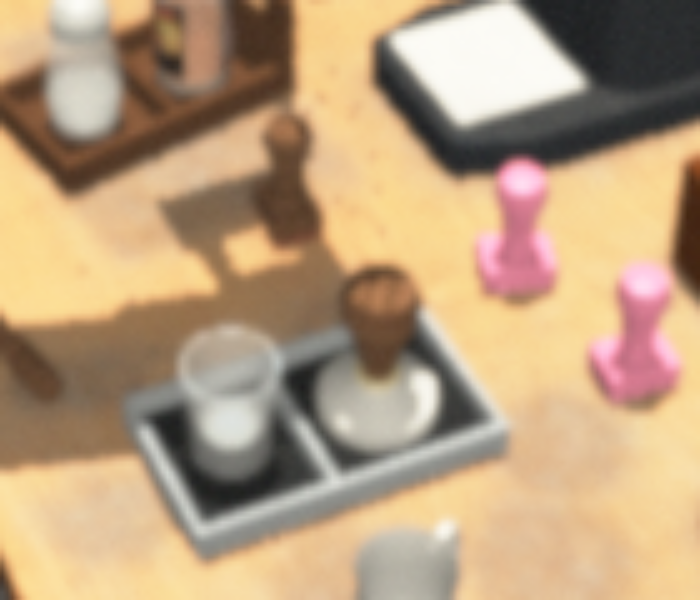

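The views show the glass upright in the narrow bay and the tamper upright in the wide one. The cinnamon jar is close to where the gripper body will be over the stamp, so I'll check which angle gives clearance.

Run:
```python
from h import *
A=np.vstack([cloud(c,np.load(f"pics/{c}0.npy")).reshape(-1,3) for c in("top","side")])
q=A[(A[:,2]>85)&(A[:,2]<260)];q=q[np.hypot(q[:,0]-534,q[:,1]+160)<220]
q=q[np.hypot(q[:,0]-419,q[:,1]+179)>45]  # old jar place
th=np.linspace(0,6.28,40);q=np.vstack([q,np.c_[534+22*np.cos(th),-33+22*np.sin(th),th*0+110]])
for deg in range(30,121,10):
    a=np.radians(deg);r=q[:,:2]-[534,-160.3]
    u=np.abs(r@[np.cos(a),np.sin(a)])-95;v=np.abs(r@[-np.sin(a),np.cos(a)])-37.5
    c=np.maximum(u,v);i=c.argmin();print(deg,np.sort(c)[:3].round(),q[i].round())
```

```text
30 [14. 14. 15.] [ 653. -149.  111.]
40 [17. 18. 19.] [ 654. -130.  238.]
50 [22. 22. 23.] [552. -46. 110.]
60 [6. 8. 9.] [546. -51. 110.]
70 [3. 4. 5.] [530. -55. 110.]
80 [8. 9. 9.] [530. -55. 110.]
90 [10. 10. 11.] [533. -55. 110.]
100 [8. 8. 9.] [537. -55. 110.]
110 [3. 4. 5.] [537. -55. 110.]
120 [7. 7. 9.] [523. -52. 110.]
```

Call:
servo_tool --plan '[[[0.001,-0.002,0,0,0,-0.12,1],[0.001,-0.002,0,0,0,-0.24,1],[0.001,-0.002,0,0,0,-0.36,1],[0.001,-0.002,0,0,0,-0.48,1],[0.001,-0.002,0,0,0,-0.6,1],[0.001,-0.002,0,0,0,-0.7,1],[0.001,-0.002,-0.03,0,0,-0.7,1],[0.001,-0.002,-0.03,0,0,-0.7,1]]]'

```text
time_s: 24.67
tool_pos: [531.6, -161.0, 166.7]
eef_rot: [[-0.764, 0.645, -0.005], [0.645, 0.764, 0.001], [0.004, -0.003, -1.0]]
contact_force: [-1.2, 0.5, -1.1]
grip_width: 87.0
grip_force: 0.0
```

Call:
servo_tool --plan '[[[0,0,0,0,0,0,1],[0,0,-0.03,0,0,0,1],[0,0,-0.06,0,0,0,1],[0,0,-0.09,0,0,0,1],[0,0,-0.1,0,0,0,1],[0,0,-0.1,0,0,0,1],[0,0,-0.1,0,0,0,1]]]'

```text
time_s: 25.25
tool_pos: [534.6, -161.0, 71.5]
eef_rot: [[-0.765, 0.644, 0.001], [0.644, 0.765, -0.0], [-0.001, 0.0, -1.0]]
contact_force: [0.4, -0.1, 1.0]
grip_width: 87.2
grip_force: 0.0
```

Call:
servo_tool --plan '[[[0,0.0005,-0.01,0,0,0,0.7],[0,0.0005,-0.018,0,0,0,0],[0,0.0005,-0.018,0,0,0,0],[0,0.0005,-0.018,0,0,0,0],[0,0.0005,-0.018,0,0,0,0],[0,0.0005,-0.018,0,0,0,0],[0,0.0005,-0.018,0,0,0,0],[0,0.0005,-0.018,0,0,0,0]]]'

```text
time_s: 25.92
tool_pos: [534.2, -159.8, 52.3]
eef_rot: [[-0.766, 0.643, 0.0], [0.643, 0.766, 0.0], [-0.0, 0.0, -1.0]]
contact_force: [0.6, -0.2, -0.1]
grip_width: 41.7
grip_force: 0.0
```

Call:
servo_tool --plan '[[[0,0,0,0,0,0,0],[0,0,0,0,0,0,0],[0,0,0,0,0,0,0],[0,0,0,0,0,0,0]]]'

```text
time_s: 26.25
tool_pos: [534.1, -159.8, 52.1]
eef_rot: [[-0.766, 0.643, 0.0], [0.643, 0.766, 0.0], [-0.0, 0.0, -1.0]]
contact_force: [0.4, 0.6, 0.2]
grip_width: 24.8
grip_force: 30.0
```

Call:
servo_tool --plan '[[[0,0,0.03,0,0,0,0],[0,0,0.07,0,0,0,0],[0,0,0.11,0,0,0,0],[0,0,0.145,0,0,0,0],[-0.003,0.035,0.15,0,0,0,0],[-0.006,0.075,0.15,0,0,0,0],[-0.009,0.115,0.15,0,0,0,0],[-0.012,0.155,0.15,0,0,0,0]]]'

```text
time_s: 26.92
tool_pos: [521.7, -3.2, 202.4]
eef_rot: [[-0.765, 0.644, 0.001], [0.644, 0.765, 0.001], [-0.0, 0.001, -1.0]]
contact_force: [1.0, -0.3, -0.6]
grip_width: 25.0
grip_force: 30.0
```

Call:
servo_tool --plan '[[[-0.003,0.04,0,0,0,0.03,0],[-0.006,0.08,0,0,0,0.06,0],[-0.01,0.12,0,0,0,0.1,0],[-0.014,0.16,0,0,0,0.15,0],[-0.017,0.195,0,0,0,0.19,0],[-0.018,0.225,0,0,0,0.19,0],[-0.018,0.245,-0.02,0,0,0.19,0],[-0.018,0.248,-0.04,0,0,0.19,0]]]'

```text
time_s: 27.58
tool_pos: [503.5, 248.7, 162.1]
eef_rot: [[-0.876, 0.482, 0.001], [0.482, 0.876, 0.003], [0.0, 0.003, -1.0]]
contact_force: [-0.7, -0.8, -1.7]
grip_width: 24.9
grip_force: 30.0
```

Call:
servo_tool --plan '[[[0,0,0,0,0,0,0],[0,0,0,0,0,0,0],[0,0,0,0,0,0,0],[0,0,0,0,0,0,0]]]'

```text
time_s: 27.92
tool_pos: [505.0, 242.4, 163.5]
eef_rot: [[-0.872, 0.489, 0.002], [0.489, 0.872, 0.001], [-0.001, 0.002, -1.0]]
contact_force: [-0.5, 0.1, 0.4]
grip_width: 24.8
grip_force: 30.0
```

Run:
```python
from h import *
p,A=wristlook("w8");s=telemetry.state();x,y,z=s["tool_pos"]
q=near(A,503,244,60,7,17);print("pad",len(q),cv2.minAreaRect(q[:,:2].astype(np.float32)))
q=near(A,x,y,32,z-52,z-40);print("foot",len(q),cv2.minAreaRect(q[:,:2].astype(np.float32)) if len(q)>4 else "")
P=cloud("side",imaging.get_image("side")[1]).reshape(-1,3)
q=near(P,503,244,60,8,17);print("pad side",len(q),cv2.minAreaRect(q[:,:2].astype(np.float32)))
q=near(P,x,y,40,z-55,z-40);print("foot side",len(q),np.median(q,0) if len(q) else "")
```

```text
tcp [505.  242.4 163.5] F [-0.5  0.1  0.4]
pad 3580 ((502.9200439453125, 243.94789123535156), (54.786128997802734, 79.15862274169922), 4.781084060668945)
foot 184 ((494.8247375488281, 246.88577270507812), (44.67539978027344, 20.410009384155273), 63.08270263671875)
pad side 156 ((499.7763366699219, 240.19100952148438), (54.07316970825195, 84.73910522460938), 3.49526047706604)
foot side 49 [498.24983692 225.74925198 119.18543381]
```

View pics/w8.png

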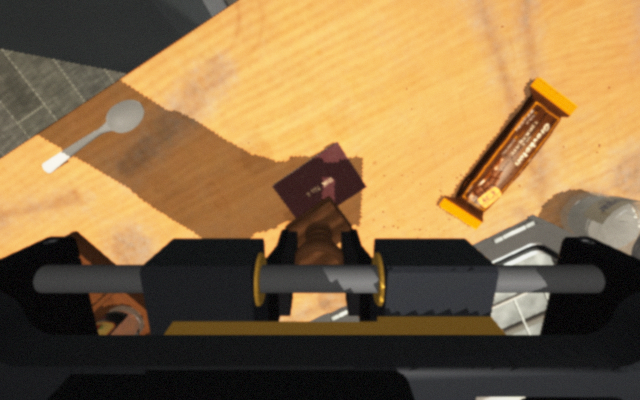

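Run:
```python
from h import *
p,A=wristlook("w9");s=telemetry.state();x,y,z=s["tool_pos"]
C=[A]+[cloud(c,imaging.get_image(c)[1]).reshape(-1,3) for c in("side","top")]
for n,P in zip("wst",C):
    q=near(P,x,y,45,106,200);print(n,np.histogram(q[:,2],np.arange(106,150,4))[0])
    q=near(P,x,y,28,108,126);print(len(q),cv2.minAreaRect(q[:,:2].astype(np.float32)) if len(q)>4 else "")
    if n=="w": print((q[::6]-[x,y,0]).round().astype(int).tolist())
cv2.imwrite("pics/c9.png",cv2.resize(p[130:270,240:400,::-1],(640,560),interpolation=cv2.INTER_CUBIC))
```

```text
tcp [504.8 242.7 163.3] F [-0.3 -0.1 -0.9]
w [   0    9   37  100  120 1124   92   94   55   29]
266 ((494.53070068359375, 247.46676635742188), (44.46510314941406, 20.1702880859375), 62.5693473815918)
[[-15, 15, 114], [-14, 17, 116], [-15, 16, 122], [-15, 14, 121], [-14, 10, 111], [-16, 15, 125], [-15, 10, 118], [-14, 17, 125], [-15, 11, 122], [-15, 7, 116], [-15, 12, 126], [-15, 9, 124], [-15, 6, 119], [-15, 4, 117], [-10, 17, 125], [-15, 5, 122], [-7, 18, 120], [-15, 6, 125], [-14, 2, 121], [-6, 18, 122], [-15, 2, 124], [-14, -1, 119], [-3, 18, 119], [-14, 1, 125], [-14, -3, 120], [-1, 18, 118], [-14, -2, 125], [-14, -4, 123], [-13, -7, 119], [-13, -10, 116], [-1, 18, 125], [-13, -7, 123], [-13, -11, 118], [2, 19, 123], [-13, -9, 124], [-13, -12, 121], [4, 19, 121], [-12, -12, 123], [-12, -15, 120], [-12, -18, 117], [7, 19, 123], [-12, -15, 124], [-12, -17, 121], [-12, -18, 122], [-12, -17, 125]]
s [ 6 13 13 14 34 11  6  4  1  2]
78 ((501.5691223144531, 239.5738525390625), (28.07097053527832, 41.33578109741211), 5.473708629608154)
t [ 1  7  9 12 25 28  6  1  1  1]
54 ((496.5361022949219, 242.413330078125), (27.93975257873535, 39.80310821533203), 1.8769445419311523)
```

View pics/c9.png

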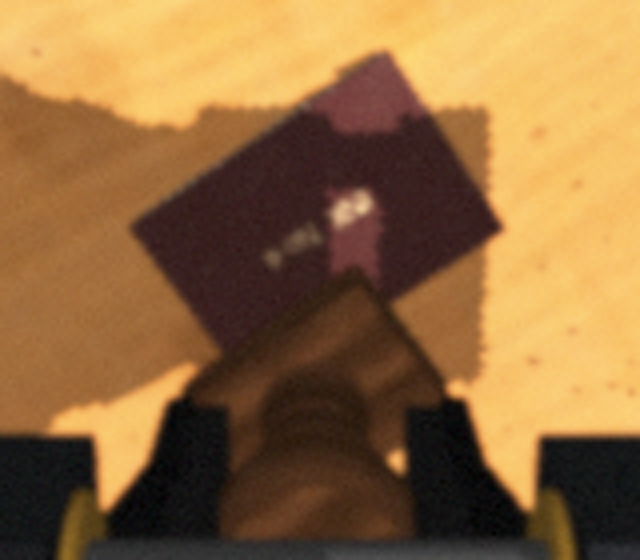

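The crop shows the stamp's foot held square, parallel to the pad edges and centred under the TCP. I'll lower it onto the pad's middle.

Call:
servo_tool --plan '[[[-0.002,0.0015,-0.02,0,0,0,0],[-0.002,0.0015,-0.05,0,0,0,0],[-0.002,0.0015,-0.075,0,0,0,0],[-0.002,0.0015,-0.09,0,0,0,0],[-0.002,0.0015,-0.093,0,0,0,0],[-0.002,0.0015,-0.093,0,0,0,0],[-0.002,0.0015,-0.093,0,0,0,0],[-0.002,0.0015,-0.093,0,0,0,0]]]'

```text
time_s: 28.83
tool_pos: [503.0, 245.2, 70.5]
eef_rot: [[-0.873, 0.487, 0.002], [0.487, 0.873, 0.001], [-0.001, 0.002, -1.0]]
contact_force: [-0.4, -0.1, 0.4]
grip_width: 25.0
grip_force: 30.0
```

Call:
servo_tool --plan '[[[0,0,-0.003,0,0,0,0],[0,0,-0.005,0,0,0,0],[0,0,-0.005,0,0,0,0],[0,0,-0.005,0,0,0,0]]]'

```text
time_s: 29.17
tool_pos: [502.5, 245.0, 64.5]
eef_rot: [[-0.873, 0.487, 0.001], [0.487, 0.873, 0.001], [-0.0, 0.001, -1.0]]
contact_force: [-0.0, -0.9, 2.2]
grip_width: 25.0
grip_force: 30.0
```

Call:
servo_tool --plan '[[[0,-0.0005,-0.0005,0,0,0,0],[0,-0.0005,-0.0005,0,0,0,0],[0,-0.0005,-0.0005,0,0,0,0]]]'

```text
time_s: 29.42
tool_pos: [502.6, 244.9, 64.5]
eef_rot: [[-0.873, 0.487, 0.001], [0.487, 0.873, 0.001], [-0.0, 0.002, -1.0]]
contact_force: [-0.8, 1.0, 7.1]
grip_width: 24.9
grip_force: 30.0
```

Seated. Releasing and backing off.

Call:
servo_tool --plan '[[[0,0,0,0,0,0,1],[0,0,0,0,0,0,1],[0,0,0,0,0,0,1],[0,0,0,0,0,0,1],[0,0,0,0,0,0,1],[0,0,0.03,0,0,0,1],[0,0,0.07,0,0,0,1],[0,0,0.11,0,0,0,1]]]'

```text
time_s: 30.08
tool_pos: [501.3, 243.6, 174.1]
eef_rot: [[-0.873, 0.487, -0.002], [0.487, 0.873, -0.002], [0.001, -0.003, -1.0]]
contact_force: [1.4, 0.9, 0.2]
grip_width: 70.3
grip_force: 0.0
```

Call:
servo_tool --plan '[[[-0.02,0.02,0.03,0,0,0,1],[-0.04,0.04,0.05,0,0,0,1],[-0.05,0.05,0.06,0,0,0,1],[-0.05,0.05,0.06,0,0,0,1],[-0.05,0.05,0.06,0,0,0,1],[-0.05,0.05,0.06,0,0,0,1],[-0.05,0.05,0.06,0,0,0,1]]]'

```text
time_s: 30.67
tool_pos: [452.5, 292.9, 232.6]
eef_rot: [[-0.872, 0.489, -0.001], [0.489, 0.872, -0.001], [0.0, -0.002, -1.0]]
contact_force: [1.1, 0.6, -0.1]
grip_width: 86.6
grip_force: 0.0
```

Run:
```python
from h import *
p,A=wristlook("w10")
q=near(A,503,244,32,15,100);print("stamp",fitcirc(q,62,76,13.5),np.percentile(q[:,2],99));t=near(A,503,244,32,16,26);print(cv2.minAreaRect(t[:,:2].astype(np.float32)))
im,d=imaging.get_image("side");P=cloud("side",d).reshape(-1,3);cv2.imwrite("pics/side10.png",cv2.resize(im[130:330,240:440,::-1],(600,600)))
for n,x,y,h in[("cinn",534,-33,111),("cocoa",464,-46,96),("tamper",514,-301,89),("glass",437,-301,64),("stamp",503,244,81)]:
    q=near(P,x,y,30,8,130);print(n,h,np.nanpercentile(q[:,2],99).round(),fitcirc(q,h*.75,h,None))
```

```text
tcp [452.5 292.9 232.6] F [ 1.1  0.6 -0.1]
stamp (array([503.3, 244.1]), 125, 0.6) 81.53056198862406
((492.0388488769531, 249.40499877929688), (44.40668487548828, 19.984329223632812), 63.60978698730469)
cinn 111 111.0 (array([531.7, -37.2,  17.4]), 214, 3.4)
cocoa 96 93.0 (array([460.3, -51.5,  11.5]), 123, 2.7)
tamper 89 88.0 (array([ 510.1, -306.3,   13.1]), 205, 3.3)
glass 64 63.0 (array([ 436.7, -299.9,   21.6]), 198, 1.0)
stamp 81 77.0 (array([499. , 240.3,   9.4]), 52, 2.5)
```

View pics/side10.png

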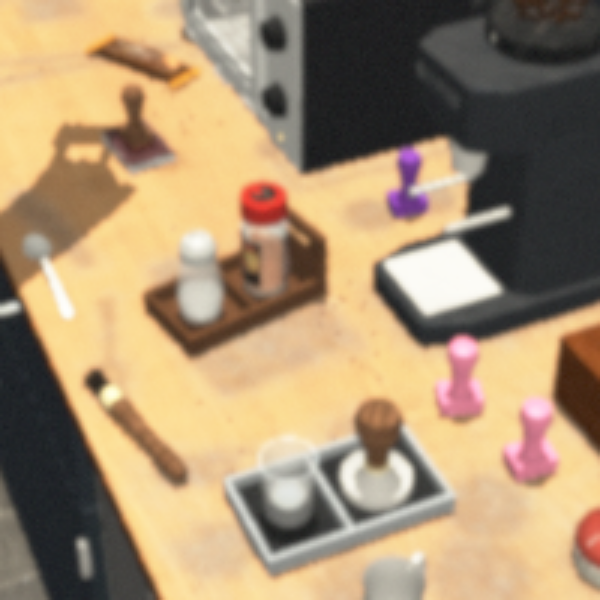

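All five things stand upright where they belong: stamp on the pad (135,140), shakers in the caddy, tamper and glass in the tray. Handing in.

```bash
python3 -c "
from cell import ticket
print(ticket.hand_in())"
```

```text
the job is handed in; nothing more can be done
None
```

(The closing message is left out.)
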